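# Line up the straw holes of a toddler's snack cup and pass the straw through

### The arm

A 7-joint arm with a two-finger parallel gripper is mounted at the origin on the work surface. World frame = base frame: x ahead of the robot, y to its left, z up, the work surface at z = 0. Lengths are in m, angles in rad, forces in N, time in s.
With the tool pointing down it reaches from about 0.4 to 0.85 m from the base axis. Payload 10.4 kg.
Tool frame: the origin (TCP) lies on the centre line of the jaws, within the pads' length; the fingertips stand 11 mm ahead of it and the grasp point (between the pads) lies 8 mm behind it (tip_reach is the distance from the TCP to the fingertips, in m); z points along the fingers, y is the line along which they close (so a half turn about z gives the same grasp; the last joint's range is limited). The gripper opens to 85 mm and grips with 20 to 120 N. Pads are 22 mm wide; open, the fingers measure 114 mm over their backs; the gripper's body (76 mm by 85 mm) begins 54 mm behind the grasp point. The pads swing forward as they close: fully open they stand 13 mm farther back than shut.
Start: joints at [-1.251, 0.332, -0.065, 1.46, 0.022, 1.35, -0.088], TCP at [0.21, 0.589, 0.242] pointing down, gripper open.
Joint ranges: [-2.6, 2.6], [-0.5, 2.12], [-1.47, 1.34], [0.16, 2.42], [-1.27, 4.41], [0.06, 2.06], [-2.6, 2.6]. Speed limits (rad/s): [2.22, 2.22, 2.79, 2.79, 3.14, 3.14, 3.14].

### API

Orientations are given as a unit quaternion [x, y, z, w].
In Python, from workcell import get_obs, camera, hand_in, tip_reach gives the robot as it stands. The module is installed in compiled form; this text tells all that it offers.
- The arm moves only by the tool move_arm, never from a script. Its argument "plan" is a list of rows, each an object with "delta_pos": the shift along the tool's x, y, z in m, a list of three; "turn": the turn, a rotation vector about the tool's x, y, z in rad, a list of three; "fingers": the closure, from 0 (fully open) to 1 (shut). A call has 1 to 12 rows; each row is the pose to reach, as a shift and turn from the pose commanded when the call began, along the tool's axes at that moment; what a row does not reach only later rows make up. A row lasts 1/8 s, in which the tool goes at most 62.5 mm and 10.7 degrees, less where a joint would pass 70% of its speed; a pose out of reach is approached as far as the arm can. A call with a gripper value outside its range is refused whole. The fingers move at their own pace and stop on an object; "force" is the grip in N (left out, the last holds). Time passes only in rows, so rows that repeat a pose let the fingers close. It gives the time, the measured TCP pose, the force, the opening and the grip force at its end, in the units of the state.
- get_obs(): the state, without advancing time (a new reading comes with each control period).
- camera(name): name is "scene" or "top" or "wrist"; returns a dict with "color" (400x640x3 uint8, red, green, blue), "range_z" (400x640 float32, m along the optical axis (not along the pixel's ray), 0 where there is no reading), "fx", "fy", "cx", "cy" (pixels), "R" (3x3) and "t" (3): a world point X has camera coordinates R X + t; the wrist camera has in their place "tool_from_camera" (4x4, takes a point from camera to tool coordinates, whose origin is the TCP and whose axes are the flange's). Camera axes: x right, y down, z forward; pixel columns grow to the right and rows downward; lengths in m; the calibration is good to about 2 mm. A picture is of the moment at which its call begins: read the wrist's pose just before it.
- hand_in(): hands the job in; it is judged then, once.
The state is a dict: "clock": time; "joint_pos": joint angles; "joint_velocities": joint speeds; "tau": joint torques, N m; "position": TCP position; "ee_rot": TCP orientation; "ft_force": force on the tool from outside, world axes, zero at the start; "torque": the same for the moment, N m; "grip_width": opening from 0.0 (shut) to 1.0 (fully open); "grasp_force": force on a finger pad.
Only numpy, scipy, OpenCV 4.12 (cv2) and the standard library are available. Lean on these libraries where they do the work, as an engineer would, in place of code of your own. Each camera call takes 0.05 s, during which the arm holds its last target. There are 200 camera calls.

### The job

Get the toddler's snack-and-straw cup ready: without taking it apart, turn the snack pot and its lid on the beaker until the three straw holes are in line, one above the other. Then take the straw from the drying rack and slide it down through lid, pot and beaker without forcing it, until its collar sits on the lid, and let go. Leave the cup standing on the worktop and don't disturb the other things.

Things in the scene. Friction and masses are not known exactly. Their poses are not given: they have to be found in the camera images.
- beaker: Steel toddler beaker on a 68 mm non-slip foot, a white drink lid screwed tight on it: one loose piece, 0.3 kg. Origin: centre of underside. Drink lid 64 mm wide, z = 64 to 80 mm; on it a raised round deck, 54 mm wide, flat top at z = 86 mm, that the pot sits on and round. A thumb tab 10 mm wide, z = 66 to 79 mm, out to 37 mm from the axis, marks the straw hole's side, its own +x.
- pot: Plastic snack pot capped over the drink lid's deck, loose, 62 mm wide, 60 g. Origin: on its axis, level with the deck, 86 mm above the beaker's. Sits on a grippy seal and turns round the deck against friction, 0.75 mm play. Straight wall to grip: z = -4 to 25 mm. Thumb tab on the hole's side (own +x), 10 mm wide, z = 4 to 22 mm, out to 37 mm from the axis. Turning the pot carries the lid along.
- lid: White plastic lid capped over the pot's neck, loose, 62 mm wide, 16 mm tall, 40 g. Origin: centre of its lower edge, 26 mm above the pot's origin. Turns lightly round the neck, 0.75 mm play; pressed down it drags the pot round. Skirt to grip: z = 1 mm to the flat top at z = 16 mm. Thumb tab on the hole's side (own +x), 10 mm wide, z = 2 to 14 mm, out to 37 mm from the axis.
- lid_hole (a point): Mouth of the lid's straw hole: round, 9 mm, through the 4 mm thick top, 15 mm from the lid's axis along its +x; 128 mm above the worktop. The straw is 8 mm: a close fit.
- pot_hole (a point): Upper mouth of the pot's straw tube: 9 mm bore, open from the pot's z = 2 to 34 mm, 15 mm from the pot's axis along its +x; 120 mm above the worktop, hidden under the lid.
- deck_hole (a point): Mouth of the straw hole in the drink lid's deck: round, 9 mm, 8 mm deep, 15 mm from the beaker's axis along its +x; 86 mm above the worktop, hidden under the pot. Below it the beaker is hollow down to 5 mm above the worktop.
- straw: Stiff grey plastic straw, 148 mm, 25 g, upright in one of the rack's three cutlery holes (which varies). Origin: centre of its foot; z along it. Shaft 8 mm wide, foot chamfered 0.6 mm; collar 18 mm wide at z = 105 to 110 mm; above it a round mouthpiece 11 mm wide up to z = 148 mm, to grip. Home, its collar sits on the lid's top and its foot is 23 mm above the worktop, clear of the beaker's floor.
- rack: Pale plastic dish rack, fixed, 250 x 340 mm (x, y). Origin: centre of underside. Three plates lean in its slots from y = -60 mm on, up to 190 mm high. Along its -y edge a cutlery block, 170 x 40 mm, top 59 mm up, has three upright round 11 mm holes at x = -55, 0, 55, y = -130 mm, floor 16 mm up: straw, spoon and bottle brush stand in them.
- spoon: Bystander: grey silicone spoon, 141 mm long, standing in the cutlery block, its flat 26 mm head at the top. Origin: foot of its handle.
- brush: Bystander: small white bottle brush, 140 mm long, with a 21 mm bristle head at the top, standing in the cutlery block. Origin: foot of its handle.
- plate_a: Bystander: yellow toddler plate, 164 mm wide, 12 mm deep, in the rack's slot next to the cutlery block. Origin: centre of its underside.
- plate_b: Bystander: yellow toddler plate, 164 mm wide, in the slot farthest from the cutlery block. Origin: centre of its underside.
- plate_c: Bystander: navy divided plate, 164 mm wide, in the middle slot. Origin: centre of its underside.
- jar: Bystander: glass jar with a screw-top lid, 80 mm wide, 110 mm tall. Origin: centre of its underside.
- mug: Bystander: blue mug, 80 mm wide, 92 mm tall, its handle on its own +y side. Origin: centre of its underside.
- tub: Bystander: clear food tub with a grey lid, 100 mm wide, 48 mm tall. Origin: centre of its underside.

How it is judged:
By the outcome, as a careful person would: the job done as asked, in the order asked, and still so for the second after the job is handed in, with the robot touching nothing.
It also fails if it takes over 72 s, if anything falls off the work surface, if the arm or the gripper's body presses on something with over 40 N, if the wrist force passes 120 N, or if a joint passes its speed limit or range.

## Working session

There is one attempt and no reset: what is moved stays moved. The work goes in short steps, Python scripts to look and compute and a tool call to move; the robot and the scene stay as the last step left them, time stands still between calls to the robot, and variables do not carry over. Pictures are saved under pics/ and viewed, at most 12 in all, crops included, and the job is handed in when it is done.

Besides the shell and the picture viewer there is one more tool, called after "Call:" by a JSON object that holds its "op" and its "data". move_arm: Moves the arm, as the interface text tells. Its arguments: {"type":"object","properties":{"plan":{"type":"array","items":{"type":"object","properties":{"delta_pos":{"type":"array","items":{"type":"number"}},"turn":{"type":"array","items":{"type":"number"}},"fingers":{"type":"number"}}}},"force":{"type":"number"}},"required":["plan"]}

```bash
mkdir -p pics; cat > h.py <<'E'
import numpy as np, cv2
from workcell import get_obs, camera, hand_in, tip_reach
from scipy.spatial.transform import Rotation as Ro
def grab(n):
    o=get_obs(); c=camera(n); c['o']=o
    if n=='wrist':
        T=np.eye(4);T[:3,:3]=Ro.from_quat(o['ee_rot']).as_matrix();T[:3,3]=o['position'];c['W']=T@c['tool_from_camera']
    else:
        W=np.eye(4);W[:3,:3]=c['R'].T;W[:3,3]=-c['R'].T@c['t'];c['W']=W
    return c
def cloud(c):
    v,u=np.mgrid[:400,:640];z=c['range_z']
    P=np.stack([(u-c['cx'])/c['fx']*z,(v-c['cy'])/c['fy']*z,z],-1)
    X=P@c['W'][:3,:3].T+c['W'][:3,3];X[z==0]=np.nan;return X
def onplane(c,u,v,h):
    d=c['W'][:3,:3]@np.array([(u-c['cx'])/c['fx'],(v-c['cy'])/c['fy'],1]);p=c['W'][:3,3]
    return p+d*(h-p[2])/d[2]
def proj(c,X):
    W=np.linalg.inv(c['W']);p=W[:3,:3]@np.array(X)+W[:3,3];return p[0]/p[2]*c['fx']+c['cx'],p[1]/p[2]*c['fy']+c['cy']
def save(c,n,crop=None,s=1):
    im=c['color'][...,::-1]
    if crop: im=im[crop[1]:crop[3],crop[0]:crop[2]]
    cv2.imwrite('pics/'+n+'.png',cv2.resize(im,None,fx=s,fy=s,interpolation=cv2.INTER_CUBIC))
E
python3 - <<'E'
from h import *
import pickle
o=get_obs();print(o,tip_reach)
a=grab('scene');b=grab('top')
pickle.dump((a,b),open('c0.pkl','wb'))
for c in (a,b): print(c['W'],c['fx'])
save(a,'s0');save(b,'t0')
E
```

```text
{'clock': 0.0, 'joint_pos': array([-1.25063244,  0.33287782, -0.06469184,  1.46096008,  0.02164294,
        1.34990403, -0.08852806]), 'joint_velocities': array([-0.00019572, -0.00017476,  0.00069535, -0.0020886 ,  0.00088054,
       -0.00134498, -0.00062966]), 'tau': array([-7.08712832e-04, -6.25444293e+01,  4.85680648e-02, -3.91614532e+01,
        1.61344442e-02,  9.71854432e-03,  4.43860841e-07]), 'position': array([0.20995599, 0.58828808, 0.24150325]), 'ee_rot': array([ 1.70546600e-01,  9.85349344e-01, -7.23192203e-04, -6.79548301e-05]), 'ft_force': array([-0.12563908,  0.01990053, -1.11607831]), 'torque': array([0.01034853, 0.00940538, 0.05725082]), 'grasp_force': 0.0, 'grip_width': 1.0030227832894365} 0.011
[[ 0.70676797  0.55627397 -0.43707929  1.06968814]
 [ 0.70743664 -0.5588148   0.43273481 -0.45565447]
 [-0.00352727 -0.61504901 -0.78848099  1.01374497]
 [ 0.          0.          0.          1.        ]] 483.4444738251981
[[-0.02727273 -0.99033696  0.13597391  0.44814099]
 [-0.99958157  0.02570649 -0.01326158  0.0406878 ]
 [ 0.00963803 -0.13627869 -0.99062366  1.0042722 ]
 [ 0.          0.          0.          1.        ]] 365.7106606368775
```

View pics/s0.png

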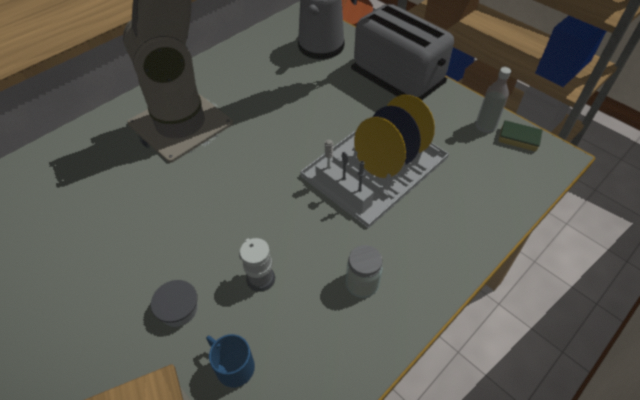

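View pics/t0.png

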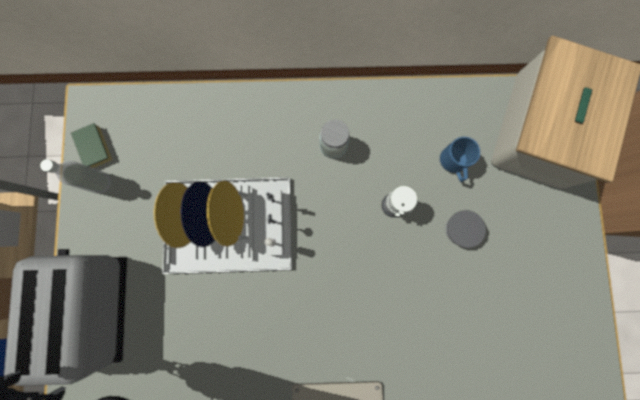

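The scene picture shows the cup at about (257,262), with the jar (364,270), tub (174,303), mug (231,360) and rack (372,170). In the top picture the cup is at (402,200) and the three cutlery items are at about (270,197), (270,220) and (272,242).

```bash
python3 - <<'E'
from h import *
import pickle
a,b=pickle.load(open('c0.pkl','rb'))
im=[]
for c,(x,y) in ((a,(225,225)),(b,(365,170))):
    i=c['color'][y:y+72,x:x+72,::-1]; im.append(cv2.resize(i,(396,396),interpolation=cv2.INTER_CUBIC))
x,y=(295,130); i=a['color'][y:y+72,x:x+72,::-1]
cv2.imwrite('pics/crop0.png',np.hstack(im))
print(proj(a,[0.21,0.589,0.242]),proj(b,[0.21,0.589,0.242]))
for n,c in (('s',a),('t',b)):
    X=cloud(c)
    for nm,(u,v) in dict(cup_s=(254,246),toast=(400,40),jar=(365,255),tub=(174,295)).items() if n=='s' else dict(cup=(403,195),jar=(335,132),mug=(460,150),tub=(467,228),toast=(70,290),c1=(268,197),c2=(268,219),c3=(270,242)).items():
        print(n,nm,X[v,u].round(3))
X=cloud(b); m=(abs(X[...,2]-.128)<.006)&(X[...,1]<-.1)&(X[...,1]>-.3)&(np.arange(640)[None]>380)&(np.arange(640)[None]<425)
print(m.sum(),np.nanmean(X[m],0),np.nanmin(X[m],0),np.nanmax(X[m],0))
m=(X[...,2]>.07)&(X[...,1]<.25)&(X[...,1]>.05)&(X[...,0]<.6)
for v,u in np.argwhere(m): 
    if 255<u<300: print(u,v,X[v,u].round(3),c['color'][v,u])
E
```

```text
(np.float64(367.5064535947497), np.float64(1.6518872051537699)) (np.float64(40.40921064399595), np.float64(384.0829571675638))
s cup_s [ 0.565 -0.165  0.129]
s toast [0.351 0.58  0.182]
s jar [ 0.744 -0.003  0.111]
s tub [ 0.49  -0.344  0.046]
t cup [ 0.584 -0.172  0.124]
t jar [ 0.753 -0.012  0.108]
t mug [ 0.728 -0.371  0.   ]
t tub [ 0.504 -0.354  0.046]
t toast [0.384 0.583 0.182]
t c1 [0.584 0.154 0.146]
t c2 [0.531 0.154 0.154]
t c3 [0.478 0.149 0.154]
507 [ 0.57447945 -0.17064673  0.12621165] [ 0.53980503 -0.20078163  0.12214784] [ 0.60593338 -0.14058713  0.1309091 ]
267 192 [0.594 0.155 0.16 ] [161 165 164]
266 193 [0.591 0.157 0.164] [158 162 159]
267 193 [0.591 0.154 0.164] [124 129 126]
268 193 [0.591 0.152 0.16 ] [109 111 112]
269 193 [0.591 0.15  0.162] [131 131 130]
265 194 [0.589 0.159 0.164] [185 188 185]
266 194 [0.588 0.157 0.164] [146 150 148]
267 194 [0.589 0.155 0.161] [101 102 103]
268 194 [0.588 0.152 0.165] [74 78 77]
269 194 [0.588 0.15  0.163] [91 93 93]
270 194 [0.595 0.153 0.123] [106 107 107]
271 194 [0.594 0.15  0.127] [120 123 122]
265 195 [0.587 0.16  
[... 6541 characters left out ...]
3 0.145 0.133] [111 109 106]
274 244 [0.474 0.145 0.116] [116 117 114]
266 245 [0.471 0.159 0.15 ] [180 180 174]
267 245 [0.471 0.157 0.153] [188 189 182]
268 245 [0.471 0.154 0.153] [184 186 178]
269 245 [0.471 0.152 0.152] [172 173 164]
270 245 [0.471 0.15  0.148] [162 163 156]
271 245 [0.471 0.148 0.148] [150 150 144]
272 245 [0.471 0.147 0.138] [137 136 132]
273 245 [0.471 0.147 0.119] [133 135 130]
274 245 [0.472 0.146 0.106] [150 152 147]
267 246 [0.469 0.157 0.15 ] [200 202 197]
268 246 [0.469 0.155 0.149] [205 207 203]
269 246 [0.469 0.153 0.147] [194 196 192]
270 246 [0.469 0.151 0.142] [182 184 178]
271 246 [0.469 0.15  0.131] [171 171 168]
272 246 [0.469 0.15  0.113] [166 169 164]
```

View pics/crop0.png

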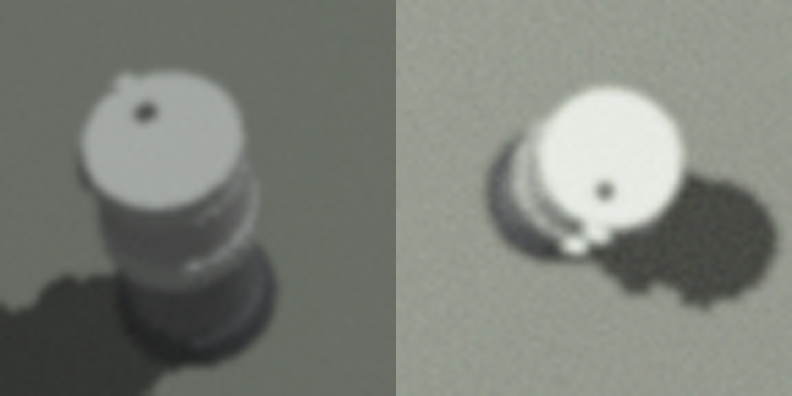

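The crops show the lid's hole pointing roughly towards -x, with a second tab next to the lid's. In the cloud the straw is the item at x≈0.587 (top 164 mm, collar at about 125 mm), the spoon is in the middle and the brush is at x≈0.478. Next I'll work out a view over the cup.

```bash
cat >> h.py <<'E'
def delta(p,R=None):
    "tool-frame shift and turn from the present measured pose to p,R"
    o=get_obs();A=Ro.from_quat(o['ee_rot']);d=A.inv().apply(np.array(p)-o['position'])
    r=(A.inv()*R).as_rotvec() if R is not None else np.zeros(3)
    return d.round(4),r.round(4)
def down(yaw):
    "tool pointing down, tool y axis at angle yaw in world"
    y=np.array([np.cos(yaw),np.sin(yaw),0]);z=np.array([0,0,-1.]);return Ro.from_matrix(np.stack([np.cross(y,z),y,z],1))
E
python3 - <<'E'
from h import *
import pickle
a,b=pickle.load(open('c0.pkl','rb'))
w=grab('wrist');print(w['tool_from_camera'].round(4),w['fx'])
z=w['range_z'];print('near',np.unique((z[(z>0)&(z<.2)]*1000).astype(int)//10,return_counts=True))
for u,v in ((397.2,214.2),):
  for h in (.099,.073): print(h,onplane(b,u,v,h))
print('hole top',onplane(b,365+(604-396)/5.5,170+190/5.5,.128),'ctr',onplane(b,365+(611-396)/5.5,170+157/5.5,.128))
print('hole scene',onplane(a,225+146/5.5,225+112/5.5,.128),'ctr',onplane(a,225+163/5.5,225+140/5.5,.128))
y=np.arctan2(.942,.336);print(y)
for yaw in (y,y-.8,y-1.2): print(yaw,delta([.575,-.17,.30],down(yaw)))
E
```

```text
[[-4.000e-04 -9.537e-01 -3.008e-01  7.770e-02]
 [ 1.000e+00 -4.000e-04  0.000e+00 -0.000e+00]
 [-2.000e-04 -3.008e-01  9.537e-01 -1.328e-01]
 [ 0.000e+00  0.000e+00  0.000e+00  1.000e+00]] 293.41804590509383
near (array([ 6,  7,  8,  9, 10, 11, 12, 13, 14, 15, 16, 17, 18, 19]), array([ 3567, 12684,  6976, 10283,  1530,  1466,  1514,  1146,  4089,
        4739,  2762,  1323,   861,  9191]))
0.099 [ 0.53986954 -0.1606463   0.099     ]
0.073 [ 0.54250404 -0.16642874  0.073     ]
hole top [ 0.56006147 -0.16914233  0.128     ] ctr [ 0.57466425 -0.17308891  0.128     ]
hole scene [ 0.55945254 -0.1669494   0.128     ] ctr [ 0.57411482 -0.17056293  0.128     ]
1.2281759376032955
1.2281759376032955 (array([-0.5987, -0.5917, -0.0576]), array([-0.001 ,  0.    , -0.0001]))
0.4281759376032954 (array([-0.5987, -0.5917, -0.0576]), array([-1.000e-03,  4.000e-04,  7.999e-01]))
0.02817593760329551 (array([-0.5987, -0.5917, -0.0576]), array([-9.0000e-04,  7.0000e-04,  1.1999e+00]))
```

```bash
python3 - <<'E'
from h import *
def tilt(az,t):
    "tool y horizontal; tool z tilted by t from down toward azimuth az"
    z=np.array([np.sin(t)*np.cos(az),np.sin(t)*np.sin(az),-np.cos(t)]);y=np.array([-np.sin(az),np.cos(az),0]);return Ro.from_matrix(np.stack([np.cross(y,z),y,z],1))
print(delta([.40,.15,.29],down(np.pi/2)))
print(delta([.50,-.17,.23],tilt(0,np.radians(27))))
E
```

```text
(array([-0.3263, -0.3491, -0.0479]), array([-1.000e-03, -2.000e-04, -3.427e-01]))
(array([-0.528 , -0.6168,  0.0124]), array([-0.0818, -0.4667, -0.3361]))
```

Call:
{"op": "move_arm", "data": {"plan": [{"delta_pos":[-0.326,-0.349,-0.048],"turn":[0,0,-0.343],"fingers":0},{"delta_pos":[-0.326,-0.349,-0.048],"turn":[0,0,-0.343],"fingers":0},{"delta_pos":[-0.326,-0.349,-0.048],"turn":[0,0,-0.343],"fingers":0},{"delta_pos":[-0.326,-0.349,-0.048],"turn":[0,0,-0.343],"fingers":0},{"delta_pos":[-0.326,-0.349,-0.048],"turn":[0,0,-0.343],"fingers":0},{"delta_pos":[-0.326,-0.349,-0.048],"turn":[0,0,-0.343],"fingers":0},{"delta_pos":[-0.326,-0.349,-0.048],"turn":[0,0,-0.343],"fingers":0},{"delta_pos":[-0.528,-0.617,0.012],"turn":[-0.082,-0.467,-0.336],"fingers":0},{"delta_pos":[-0.528,-0.617,0.012],"turn":[-0.082,-0.467,-0.336],"fingers":0},{"delta_pos":[-0.528,-0.617,0.012],"turn":[-0.082,-0.467,-0.336],"fingers":0},{"delta_pos":[-0.528,-0.617,0.012],"turn":[-0.082,-0.467,-0.336],"fingers":0},{"delta_pos":[-0.528,-0.617,0.012],"turn":[-0.082,-0.467,-0.336],"fingers":0}]}}

```text
clock: 1.65
position: [0.4786, -0.1072, 0.2399]
ee_rot: [0.001, 0.972, 0.0, 0.234]
ft_force: [1.5, 0.8, 0.3]
grip_width: 1.002
grasp_force: 0.0
```

Call:
{"op": "move_arm", "data": {"plan": [{"delta_pos":[-0.014,-0.063,0.018],"turn":[0,0,0],"fingers":0},{"delta_pos":[-0.014,-0.063,0.018],"turn":[0,0,0],"fingers":0},{"delta_pos":[-0.014,-0.063,0.018],"turn":[0,0,0],"fingers":0}]}}

```text
clock: 2.02
position: [0.4992, -0.1673, 0.2304]
ee_rot: [0.0, 0.972, 0.001, 0.233]
ft_force: [-0.5, 1.2, -0.4]
grip_width: 0.999
grasp_force: 0.0
```

```bash
python3 - <<'E'
from h import *
import pickle
w=grab('wrist');s=grab('scene');t=grab('top');pickle.dump((w,s,t),open('c1.pkl','wb'))
print(w['o']['position'],w['o']['ee_rot'],w['o']['joint_pos'].round(2))
u,v=proj(w,[.56,-.171,.1]);print(u,v)
u,v=int(u),int(v);x0=min(max(u-100,0),440);y0=min(max(v-75,0),250);print(x0,y0)
save(w,'w1',(x0,y0,x0+200,y0+150),4)
E
```

```text
[ 0.49924347 -0.16729258  0.23039941] [1.99330655e-04 9.72374793e-01 7.68033639e-04 2.33423718e-01] [-0.65 -0.37  0.83  2.13  0.24  0.8   1.66]
312.47011108344884 190.39361680655293
212 115
```

View pics/w1.png

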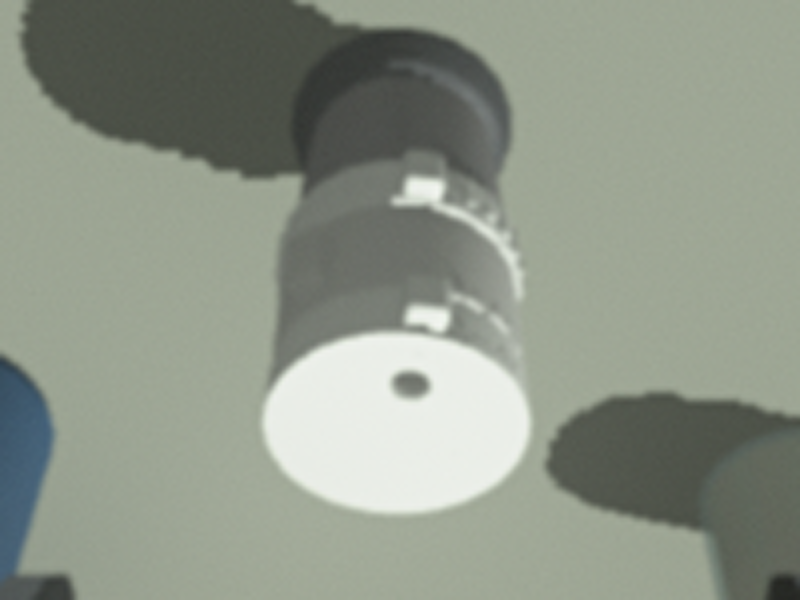

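The wrist picture shows the beaker tab at crop (425,180) and the lid tab at (428,312), nearly in line. The pot's tab isn't visible, so it's on the far side; I'll look for it in the point clouds.

```bash
python3 - <<'E'
from h import *
import pickle
w,s,t=pickle.load(open('c1.pkl','rb'))
# tab angles from wrist: tab outer face px (crop/4+offset)
for nm,(u,v),h in (('lidtab top outer',(428,307),.126),('beaker tab top mid',(425,188),.079),('hole',(410,384),.128),('lid ctr',(397,423),.128)):
    print(nm,onplane(w,212+u/4,115+v/4,h).round(4))
C=np.array([.5745,-.1712])
for n,c in (('w',w),('s',s),('t',t)):
    X=cloud(c);r=np.hypot(X[...,0]-C[0],X[...,1]-C[1]);m=(r<.045)&(X[...,2]>.06)
    print(n,'top z',np.nanmedian(X[m&(X[...,2]>.12)][:,2]))
    q=(r<.042)&(X[...,2]>.088)&(X[...,2]<.11)
    az=np.degrees(np.arctan2(X[...,1]-C[1],X[...,0]-C[0]))%360
    for b in range(0,360,10):
        k=q&(az>=b)&(az<b+10)
        if k.sum(): print(b,k.sum(),'%.1f %.1f'%(1000*np.median(r[k]),1000*np.max(r[k])),end='; ')
    print()
save(s,'s1',(232,232,282,302),8)
E
```

```text
lidtab top outer [ 0.5385 -0.165   0.126 ]
beaker tab top mid [ 0.5415 -0.1653  0.079 ]
hole [ 0.5601 -0.1689  0.128 ]
lid ctr [ 0.5731 -0.172   0.128 ]
w top z 0.12877370511012481
0 14 20.1 22.3; 10 5 18.5 19.6; 90 5 29.3 29.5; 100 5 29.3 29.6; 110 23 29.5 29.8; 120 34 29.7 30.2; 130 54 30.0 30.7; 140 60 30.2 31.3; 150 72 30.4 32.1; 160 76 30.9 31.8; 170 69 30.9 31.8; 180 90 31.4 32.2; 190 86 31.5 33.0; 200 77 31.8 32.8; 210 142 36.3 39.1; 220 57 38.0 39.0; 230 14 32.3 32.5; 240 16 32.3 32.5; 250 8 32.4 32.6; 350 9 18.9 20.1; 
s top z 0.12853461854703235
0 9 30.0 31.4; 10 13 29.5 31.6; 20 7 29.7 30.7; 30 6 30.0 30.6; 40 4 29.9 30.1; 50 2 30.5 30.6; 150 1 28.6 28.6; 160 2 29.1 30.1; 210 3 36.8 37.4; 220 9 34.5 37.5; 240 1 30.6 30.6; 250 5 30.6 30.9; 260 6 30.1 30.7; 270 6 30.1 30.6; 280 8 29.9 30.4; 290 11 29.8 30.5; 300 11 29.8 30.8; 310 13 28.8 31.1; 320 13 29.2 31.5; 330 13 29.3 29.7; 340 13 29.0 30.5; 350 11 28.7 30.5; 
t top z 0.12605923475599234
50 1 30.9 30.9; 60 2 31.2 31.5; 70 3 30.9 31.3; 80 4 30.8 31.0; 90 5 31.0 31.5; 100 5 30.6 30.8; 110 4 30.2 30.9; 120 5 30.2 30.5; 130 4 29.8 30.6; 140 4 30.6 30.8; 150 3 29.9 30.4; 160 1 30.5 30.5; 180 4 13.5 30.1; 190 4 13.4 30.1; 200 2 19.2 30.9; 210 8 33.8 36.3; 220 3 34.2 36.3;
```

View pics/s1.png

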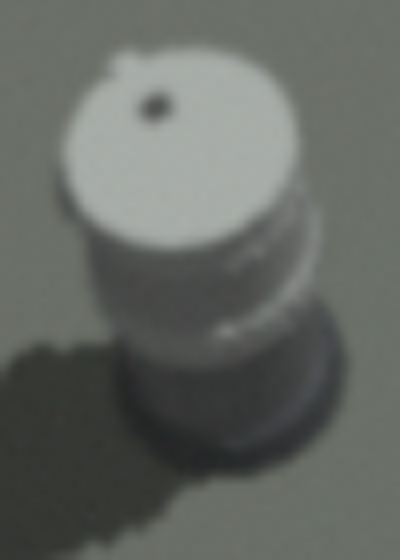

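The scene crop shows the lid hole at (155,105) and no tab on the right-hand side. The depth data puts the pot tab at azimuth ~218°, on the shaded side. I'll fit all three tab angles and the finger heights from depth.

```bash
cat >> h.py <<'E'
from scipy.optimize import least_squares
def tilt(az,t):
    "tool y horizontal; tool z tilted by t from down toward azimuth az"
    z=np.array([np.sin(t)*np.cos(az),np.sin(t)*np.sin(az),-np.cos(t)]);y=np.array([-np.sin(az),np.cos(az),0]);return Ro.from_matrix(np.stack([np.cross(y,z),y,z],1))
def tabs(c,C0=(.5745,-.1712)):
    X=cloud(c).reshape(-1,3);X=X[np.isfinite(X[:,0])]
    X=X[np.hypot(X[:,0]-C0[0],X[:,1]-C0[1])<.045]
    for nm,a,b,R in (('lid',.115,.125,.031),('pot',.092,.107,.031),('beaker',.067,.0785,.032)):
        Q=X[(X[:,2]>a)&(X[:,2]<b)]
        f=lambda p:np.hypot(Q[:,0]-p[0],Q[:,1]-p[1])-R
        q=least_squares(f,C0,loss='soft_l1',f_scale=.0004).x
        d=Q[:,:2]-q;r=np.hypot(*d.T);k=(r>R+.0025)&(r<.0385)
        if k.sum()<3: print(nm,len(Q),q.round(4),'no tab');continue
        az=np.degrees(np.arctan2(*d[k].T[::-1]))
        kk=(r>.0355)&(r<.0385);a2=np.degrees(np.arctan2(*d[kk].T[::-1]))%360
        az=az%360;print(nm,len(Q),'ctr',q.round(4),'tab n',k.sum(),'med %.1f mid %.1f span %.1f..%.1f'%(np.median(az),(az.min()+az.max())/2,az.min(),az.max()),'outer n',len(a2),'%.1f %.1f..%.1f'%(np.median(a2),a2.min(),a2.max()) if len(a2) else '')
E
python3 - <<'E'
from h import *
import pickle
w,s,t=pickle.load(open('c1.pkl','rb'))
for c in (w,s): tabs(c)
# fingers: scene/top clouds near the TCP, in tool coordinates
o=w['o'];A=Ro.from_quat(o['ee_rot'])
for c in (s,t,w):
    X=cloud(c).reshape(-1,3);X=X[np.isfinite(X[:,0])];P=A.inv().apply(X-o['position'])
    m=(abs(P[:,0])<.03)&(abs(P[:,1])<.065)&(abs(P[:,1])>.03)&(P[:,2]>-.1)&(P[:,2]<.03)&(X[:,2]>.15)
    if m.sum(): print(m.sum(),np.percentile(P[m],[0,2,50,98,100],axis=0).round(3).tolist())
E
```

```text
lid 435 ctr [ 0.5741 -0.1726] tab n 75 med 169.4 mid 169.0 span 161.9..176.2 outer n 75 169.4 161.9..176.2
pot 618 ctr [ 0.574  -0.1733] tab n 89 med 213.7 mid 216.1 span 208.2..224.0 outer n 75 215.4 208.4..224.0
beaker 410 ctr [ 0.5738 -0.1727] tab n 59 med 168.9 mid 169.2 span 161.8..176.6 outer n 59 168.9 161.8..176.6
lid 75 [ 0.5728 -0.1703] no tab
pot 110 ctr [ 0.5727 -0.1707] tab n 3 med 225.3 mid 226.8 span 224.7..229.0 outer n 1 225.3 225.3..225.3
beaker 80 [ 0.5729 -0.1707] no tab
958 [[-0.02, -0.065, -0.1], [-0.017, -0.064, -0.099], [-0.009, -0.033, -0.058], [0.012, 0.064, -0.009], [0.019, 0.065, -0.004]]
555 [[-0.018, -0.065, -0.1], [-0.017, -0.063, -0.098], [-0.009, 0.031, -0.058], [0.007, 0.062, -0.005], [0.012, 0.065, -0.001]]
22238 [[-0.014, -0.065, -0.082], [-0.009, -0.064, -0.079], [0.01, -0.03, -0.057], [0.017, 0.064, -0.01], [0.019, 0.065, -0.002]]
```

```bash
python3 - <<'E'
from h import *
print(delta([.5738,-.1722,.19],down(np.radians(102))))
E
```

```text
(array([-0.0477, -0.0063,  0.0701]), array([-0.0476,  0.4704, -0.2034]))
```

Call:
{"op": "move_arm", "data": {"plan": [{"delta_pos":[-0.03,-0.003,0.02],"turn":[-0.016,0.157,-0.068],"fingers":0},{"delta_pos":[-0.04,-0.0063,0.05],"turn":[-0.032,0.314,-0.136],"fingers":0},{"delta_pos":[-0.0477,-0.0063,0.0701],"turn":[-0.0476,0.4704,-0.2034],"fingers":0},{"delta_pos":[-0.0477,-0.0063,0.0701],"turn":[-0.0476,0.4704,-0.2034],"fingers":0},{"delta_pos":[-0.0477,-0.0063,0.0701],"turn":[-0.0476,0.4704,-0.2034],"fingers":0}]}}

```text
clock: 2.8
position: [0.5754, -0.171, 0.1867]
ee_rot: [-0.107, 0.994, 0.0, -0.004]
ft_force: [-0.2, 0.3, 1.2]
grip_width: 0.995
grasp_force: 0.0
```

```bash
python3 - <<'E'
from h import *
print(delta([.5738,-.1722,.092],down(np.radians(102))),get_obs()['joint_pos'].round(2), get_obs()['ft_force'])
E
```

```text
(array([ 0.0011, -0.001 ,  0.0947]), array([ 0.0011, -0.0073,  0.0042])) [-0.57  0.49  1.04  1.64 -0.43  1.28  2.34] [-0.22564984  0.29512448  1.18109742]
```

Call:
{"op": "move_arm", "data": {"plan": [{"delta_pos":[0,0,0],"turn":[0,0,0],"fingers":0},{"delta_pos":[0,0,0.04],"turn":[0,0,0],"fingers":0},{"delta_pos":[0,0,0.07],"turn":[0,0,0],"fingers":0},{"delta_pos":[0,0,0.09],"turn":[0,0,0],"fingers":0},{"delta_pos":[0,0,0.096],"turn":[0,0,0],"fingers":0},{"delta_pos":[0,0,0.096],"turn":[0,0,0],"fingers":0}], "force": 40}}

```text
clock: 3.55
position: [0.574, -0.174, 0.0946]
ee_rot: [-0.103, 0.995, 0.0, 0.001]
ft_force: [0.6, 0.9, 0.1]
grip_width: 1.001
grasp_force: 0.0
```

```bash
python3 - <<'E'
from h import *
o=get_obs();print(o['position'],delta([.5738,-.1722,.094],down(np.radians(102))),o['joint_pos'].round(2),o['ft_force'])
E
```

```text
[ 0.57396484 -0.17401605  0.09462524] (array([-0.0002,  0.0018,  0.0006]), array([-0.    ,  0.001 , -0.0027])) [-0.51  0.58  0.96  1.74 -0.52  1.11  2.4 ] [0.59086633 0.88052771 0.11753769]
```

Call:
{"op": "move_arm", "data": {"plan": [{"delta_pos":[0,0.001,0],"turn":[0,0,0],"fingers":0.22},{"delta_pos":[0,0.001,0],"turn":[0,0,0],"fingers":0.25},{"delta_pos":[0,0.001,0],"turn":[0,0,0],"fingers":0.28},{"delta_pos":[0,0.001,0],"turn":[0,0,0],"fingers":0.4},{"delta_pos":[0,0.001,0],"turn":[0,0,0],"fingers":0.4}], "force": 40}}

```text
clock: 4.18
position: [0.5739, -0.1732, 0.0944]
ee_rot: [-0.103, 0.995, -0.0, 0.0]
ft_force: [-0.9, 1.1, 5.3]
grip_width: 0.717
grasp_force: 42.2
```

```bash
python3 - <<'E'
from h import *
o=get_obs();print(o['position'],delta([.5738,-.1722,.094],down(np.radians(102))),o['grip_width'],o['grasp_force'],o['ft_force'],o['torque'])
E
```

```text
[ 0.57393755 -0.17316232  0.09443495] (array([-0.0001,  0.001 ,  0.0004]), array([-0.0002,  0.0008, -0.0026])) 0.7169528646994417 42.19241123646498 [-0.91941075  1.09501816  5.28859152] [0.16436005 0.09491018 0.03693542]
```

Call:
{"op": "move_arm", "data": {"plan": [{"delta_pos":[0,0,0],"turn":[0,0,0.12],"fingers":0.4},{"delta_pos":[0,0,0],"turn":[0,0,0.24],"fingers":0.4},{"delta_pos":[0,0,0],"turn":[0,0,0.36],"fingers":0.4},{"delta_pos":[0,0,0],"turn":[0,0,0.48],"fingers":0.4},{"delta_pos":[0,0,0],"turn":[0,0,0.6],"fingers":0.4},{"delta_pos":[0,0,0],"turn":[0,0,0.72],"fingers":0.4},{"delta_pos":[0,0,0],"turn":[0,0,0.82],"fingers":0.4},{"delta_pos":[0,0,0],"turn":[0,0,0.82],"fingers":0.4},{"delta_pos":[0,0,0],"turn":[0,0,0.82],"fingers":0.4}]}}

```text
clock: 5.3
position: [0.5741, -0.1732, 0.0945]
ee_rot: [0.302, 0.953, -0.0, 0.001]
ft_force: [0.1, 1.1, 6.0]
grip_width: 0.714
grasp_force: 42.6
```

```bash
python3 - <<'E'
from h import *
o=get_obs();print(o['position'],delta([.5738,-.1722,.094],down(np.radians(55))),o['grip_width'],o['grasp_force'],o['ft_force'],o['torque'],o['joint_pos'].round(2))
w=grab('wrist');tabs(w,(.574,-.1728)); s=grab('scene');tabs(s,(.573,-.171))
E
```

```text
[ 0.57405793 -0.17319711  0.09445196] (array([0.0008, 0.0007, 0.0005]), array([ 0.0003,  0.001 , -0.0023])) 0.7143000426229509 42.60659429244697 [0.13502438 1.08608711 6.02315802] [ 0.11747621 -0.03633499 -0.04197743] [-0.61  0.69  1.14  1.74 -0.68  1.17  1.69]
lid 1875 ctr [ 0.5742 -0.1729] tab n 546 med 124.6 mid 144.9 span 71.7..218.1 outer n 379 123.5 71.7..218.1
pot 1846 ctr [ 0.572  -0.1748] tab n 460 med 163.5 mid 145.1 span 65.2..225.1 outer n 147 72.5 70.3..225.1
beaker 578 ctr [ 0.5735 -0.1727] tab n 81 med 166.5 mid 168.1 span 160.5..175.6 outer n 72 167.5 161.0..175.6
lid 99 ctr [ 0.573  -0.1715] tab n 15 med 45.3 mid 143.7 span 34.6..252.7 outer n 11 45.3 34.6..252.7
pot 135 ctr [ 0.573  -0.1713] tab n 15 med 48.2 mid 145.1 span 35.7..254.5 outer n 10 148.5 37.6..254.5
beaker 82 [ 0.5729 -0.1706] no tab
```

Call:
{"op": "move_arm", "data": {"plan": [{"delta_pos":[0,0,0],"turn":[0,0,0.002],"fingers":0.1},{"delta_pos":[0,0,0],"turn":[0,0,0.002],"fingers":0.1},{"delta_pos":[0,0,-0.015],"turn":[0,0,0.002],"fingers":0.1},{"delta_pos":[0,0,-0.0255],"turn":[0,0,0.002],"fingers":0.1},{"delta_pos":[0,0,-0.0255],"turn":[0,0,0.002],"fingers":0.1},{"delta_pos":[0,0,-0.0255],"turn":[0,0,0.002],"fingers":0.1}], "force": 20}}

```text
clock: 6.15
position: [0.5735, -0.1729, 0.1193]
ee_rot: [0.303, 0.953, 0.0, -0.0]
ft_force: [-0.9, 0.2, 0.5]
grip_width: 0.899
grasp_force: 0.0
```

```bash
python3 - <<'E'
from h import *
w=grab('wrist');o=w['o'];tabs(w,(.574,-.1728)); print(o['position'],o['ft_force'])
A=Ro.from_quat(o['ee_rot'])
for c in (w,grab('scene')):
    X=cloud(c).reshape(-1,3);X=X[np.isfinite(X[:,0])];P=A.inv().apply(X-o['position'])
    m=(abs(P[:,0])<.012)&(abs(P[:,1])<.065)&(abs(P[:,1])>.036)&(P[:,2]>-.1)&(P[:,2]<.03)
    print(m.sum(),np.percentile(P[m],[2,50,98,100],axis=0).round(3).tolist())
save(w,'w2',(120,60,520,360),2)
E
```

```text
lid 910 ctr [ 0.5742 -0.1731] tab n 202 med 119.2 mid 138.7 span 44.3..233.0 outer n 185 118.0 44.3..233.0
pot 753 ctr [ 0.5601 -0.1867] tab n 128 med 102.2 mid 102.1 span 95.9..108.2 outer n 78 99.8 95.9..104.0
beaker 404 ctr [ 0.5737 -0.1726] tab n 49 med 166.9 mid 168.4 span 161.0..175.9 outer n 45 167.9 161.3..175.9
[ 0.5735247  -0.17285568  0.11931939] [-0.94161451  0.19054704  0.48139994]
14020 [[-0.01, -0.063, -0.076], [0.006, 0.037, -0.054], [0.012, 0.063, -0.006], [0.012, 0.065, 0.0]]
545 [[-0.011, -0.063, -0.099], [-0.007, -0.038, -0.054], [0.011, 0.063, -0.009], [0.012, 0.065, -0.004]]
```

View pics/w2.png

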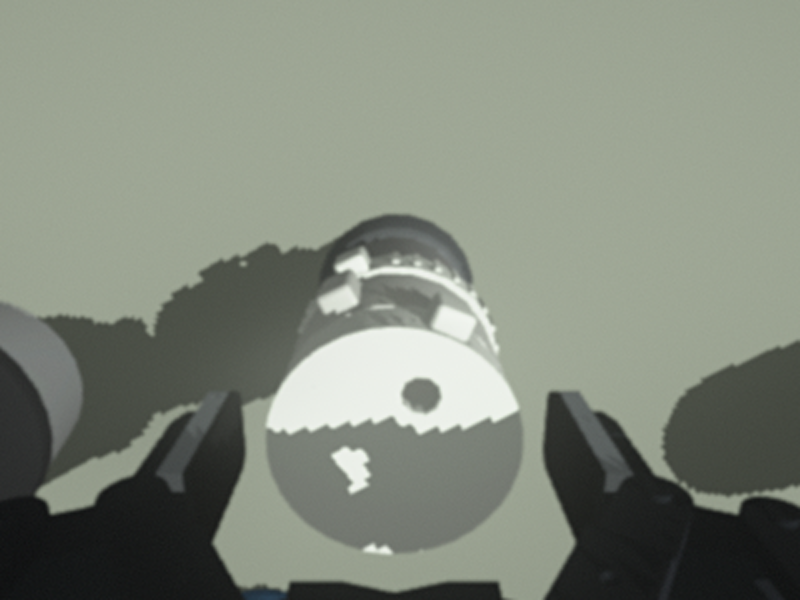

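The wrist picture shows the pot tab at (338,295) right above the beaker tab at (350,262). The lid tab is at (453,320), offset as expected. Now I'll turn the lid back.

Call:
{"op": "move_arm", "data": {"plan": [{"delta_pos":[0,0,0],"turn":[0,0,0],"fingers":0.25},{"delta_pos":[0,0,0],"turn":[0,0,0],"fingers":0.35},{"delta_pos":[0,0,0],"turn":[0,0,0],"fingers":0.35},{"delta_pos":[0,0,0],"turn":[0,0,-0.14],"fingers":0.35},{"delta_pos":[0,0,0],"turn":[0,0,-0.28],"fingers":0.35},{"delta_pos":[0,0,0],"turn":[0,0,-0.42],"fingers":0.35},{"delta_pos":[0,0,0],"turn":[0,0,-0.56],"fingers":0.35},{"delta_pos":[0,0,0],"turn":[0,0,-0.7],"fingers":0.35},{"delta_pos":[0,0,0],"turn":[0,0,-0.82],"fingers":0.35},{"delta_pos":[0,0,0],"turn":[0,0,-0.82],"fingers":0.35},{"delta_pos":[0,0,0],"turn":[0,0,-0.82],"fingers":0.35}], "force": 20}}

```text
clock: 7.62
position: [0.5735, -0.1731, 0.1194]
ee_rot: [-0.101, 0.995, 0.0, -0.0]
ft_force: [-0.9, 0.4, -0.3]
grip_width: 0.71
grasp_force: 23.7
```

```bash
python3 - <<'E'
from h import *
o=get_obs();print(o['position'],o['grip_width'],o['grasp_force'],o['ft_force'],o['joint_pos'].round(2))
# shift/turn to the inspection pose after opening and rising 40 mm
A=Ro.from_quat(o['ee_rot']);print(delta([.5739,-.173,.16]))
print(delta([.50,-.16,.225],tilt(np.radians(-11),np.radians(27))))
E
```

```text
[ 0.57350368 -0.17310081  0.11936518] 0.7100540448150648 23.71954404283315 [-0.86882846  0.42817312 -0.31903892] [-0.53  0.55  0.99  1.72 -0.5   1.15  2.37]
(array([-0.0004,  0.    , -0.0406]), array([0., 0., 0.]))
(array([ 0.0694,  0.0276, -0.1056]), array([ 0.0928, -0.4652,  0.3867]))
```

Call:
{"op": "move_arm", "data": {"plan": [{"delta_pos":[0,0,0],"turn":[0,0,0],"fingers":0.05},{"delta_pos":[0,0,0],"turn":[0,0,0],"fingers":0.05},{"delta_pos":[0,0,-0.03],"turn":[0,0,0],"fingers":0},{"delta_pos":[0.01,0,-0.08],"turn":[0.02,-0.12,0.1],"fingers":0},{"delta_pos":[0.03,0.01,-0.106],"turn":[0.046,-0.23,0.19],"fingers":0},{"delta_pos":[0.069,0.028,-0.106],"turn":[0.07,-0.36,0.29],"fingers":0},{"delta_pos":[0.069,0.028,-0.106],"turn":[0.093,-0.465,0.387],"fingers":0},{"delta_pos":[0.069,0.028,-0.106],"turn":[0.093,-0.465,0.387],"fingers":0},{"delta_pos":[0.069,0.028,-0.106],"turn":[0.093,-0.465,0.387],"fingers":0}]}}

```text
clock: 8.75
position: [0.499, -0.1584, 0.2257]
ee_rot: [0.092, 0.968, -0.02, 0.234]
ft_force: [0.7, 0.1, 0.1]
grip_width: 1.003
grasp_force: 0.0
```

```bash
python3 - <<'E'
from h import *
import pickle
w=grab('wrist');pickle.dump(w,open('c2.pkl','wb'));print(w['o']['position'],w['o']['joint_velocities'].round(3))
for i in range(3): tabs(w,(.574,-.173));w=grab('wrist')
u,v=proj(w,[.55,-.17,.1]);x0,y0=int(u)-60,int(v)-45;print(x0,y0);save(w,'w3',(x0,y0,x0+120,y0+90),6)
E
```

```text
[ 0.49902144 -0.15835291  0.22569608] [ 0.074  0.046 -0.024  0.01   0.016 -0.08  -0.012]
lid 468 ctr [ 0.5743 -0.1729] tab n 83 med 169.1 mid 168.4 span 160.6..176.1 outer n 82 168.5 160.6..176.1
pot 612 ctr [ 0.574  -0.1736] tab n 114 med 170.7 mid 170.7 span 163.3..178.0 outer n 114 170.7 163.3..178.0
beaker 432 ctr [ 0.5738 -0.1727] tab n 63 med 169.1 mid 169.0 span 161.2..176.9 outer n 61 170.6 162.9..176.9
lid 489 ctr [ 0.5742 -0.1729] tab n 82 med 168.2 mid 168.2 span 161.3..175.0 outer n 82 168.2 161.3..175.0
pot 619 ctr [ 0.574  -0.1736] tab n 111 med 171.1 mid 171.1 span 163.8..178.3 outer n 111 171.1 163.8..178.3
beaker 427 ctr [ 0.5738 -0.1726] tab n 66 med 169.6 mid 169.6 span 161.7..177.6 outer n 65 169.6 161.7..177.4
lid 470 ctr [ 0.5743 -0.1729] tab n 77 med 168.1 mid 168.0 span 161.2..174.8 outer n 77 168.1 161.2..174.8
pot 602 ctr [ 0.574  -0.1736] tab n 110 med 171.0 mid 171.0 span 163.8..178.3 outer n 110 171.0 163.8..178.3
beaker 436 ctr [ 0.5738 -0.1727] tab n 67 med 169.3 mid 169.4 span 161.4..177.4 outer n 65 169.3 161.4..177.2
256 141
```

View pics/w3.png

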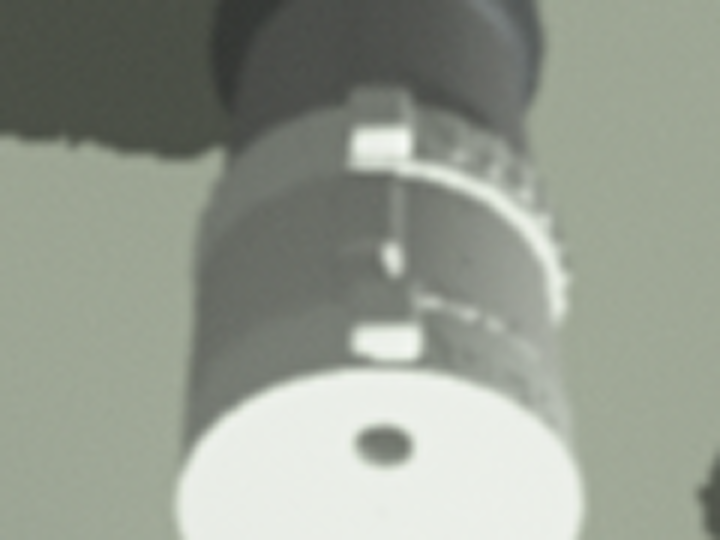

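The wrist picture has the beaker tab mid-point at (381,145), the lid tab at (387,342) and the hole at (385,445). The pot tab's right edge, at (405,250), is about 2.5° off the others. I'll square up the tabs mechanically by squeezing them between the pads.

```bash
python3 - <<'E'
from h import *
import pickle
w=pickle.load(open('c2.pkl','rb'));o=get_obs();A=Ro.from_quat(o['ee_rot'])
X=cloud(w).reshape(-1,3);X=X[np.isfinite(X[:,0])];P=A.inv().apply(X-w['o']['position'])
for a in range(-90,10,10):
    m=(abs(P[:,0])<.05)&(abs(P[:,1])<.09)&(P[:,2]>a/1000)&(P[:,2]<=a/1000+.01)&(abs(P[:,1])>.02)
    if m.sum()>10:print(a,m.sum(),P[m,0].min().round(3),P[m,0].max().round(3),abs(P[m,1]).min().round(3))
th=np.radians(169.4);T=np.r_[np.array([.5739,-.1729])+.0445*np.array([np.cos(th),np.sin(th)]),.16]
print(T,delta(T,down(th-np.pi/2)))
E
```

```text
-90 1575 0.012 0.021 0.02
-80 8554 -0.0 0.019 0.02
-70 6767 -0.012 0.019 0.02
-60 8916 -0.013 0.016 0.034
-50 1714 -0.001 0.015 0.042
-40 1524 -0.011 0.012 0.042
-30 1470 -0.012 0.012 0.042
-20 1140 -0.011 0.012 0.042
-10 408 -0.011 0.012 0.042
[ 0.53015938 -0.16471416  0.16      ] (array([0.0029, 0.0016, 0.0717]), array([-0.0024,  0.4692, -0.0048]))
```

Call:
{"op": "move_arm", "data": {"plan": [{"delta_pos":[0.003,0.0016,0.02],"turn":[0,0.16,0],"fingers":0},{"delta_pos":[0.003,0.0016,0.05],"turn":[0,0.32,0],"fingers":0},{"delta_pos":[0.003,0.0016,0.0717],"turn":[-0.0024,0.469,-0.005],"fingers":0},{"delta_pos":[0.003,0.0016,0.0717],"turn":[-0.0024,0.469,-0.005],"fingers":0},{"delta_pos":[0.003,0.0016,0.0717],"turn":[-0.0024,0.469,-0.005],"fingers":0},{"delta_pos":[0.003,0.0016,0.0717],"turn":[-0.0024,0.469,-0.005],"fingers":0}]}}

```text
clock: 9.7
position: [0.5301, -0.1649, 0.1599]
ee_rot: [0.092, 0.996, -0.001, 0.001]
ft_force: [-0.5, -0.9, -0.1]
grip_width: 0.999
grasp_force: 0.0
```

```bash
python3 - <<'E'
from h import *
th=np.radians(169.4);T=np.r_[np.array([.5739,-.1729])+.0445*np.array([np.cos(th),np.sin(th)]),.083]
print(delta(T,down(th-np.pi/2)),get_obs()['joint_velocities'].round(3))
E
```

```text
(array([0.0001, 0.0004, 0.0769]), array([-0.0028,  0.0014,  0.0004])) [-0.016 -0.09   0.02   0.029  0.019 -0.009 -0.015]
```

Call:
{"op": "move_arm", "data": {"plan": [{"delta_pos":[0,0.0003,0.04],"turn":[0,0,0],"fingers":0},{"delta_pos":[0,0.0003,0.07],"turn":[0,0,0],"fingers":0.2},{"delta_pos":[0,0.0003,0.077],"turn":[0,0,0],"fingers":0.4},{"delta_pos":[0,0.0003,0.077],"turn":[0,0,0],"fingers":0.6},{"delta_pos":[0,0.0003,0.077],"turn":[0,0,0],"fingers":0.75},{"delta_pos":[0,0.0003,0.077],"turn":[0,0,0],"fingers":0.8},{"delta_pos":[0,0.0003,0.077],"turn":[0,0,0],"fingers":0.84},{"delta_pos":[0,0.0003,0.077],"turn":[0,0,0],"fingers":0.88},{"delta_pos":[0,0.0003,0.077],"turn":[0,0,0],"fingers":0.95},{"delta_pos":[0,0.0003,0.077],"turn":[0,0,0],"fingers":0.95}], "force": 30}}

```text
clock: 10.95
position: [0.5301, -0.1638, 0.0833]
ee_rot: [0.092, 0.996, 0.0, 0.001]
ft_force: [-2.0, -2.3, 4.0]
grip_width: 0.105
grasp_force: 29.3
```

```bash
python3 - <<'E'
from h import *
o=get_obs();th=np.radians(169.4);T=np.r_[np.array([.5739,-.1729])+.0445*np.array([np.cos(th),np.sin(th)]),.083]
print(delta(T,down(th-np.pi/2)),o['ft_force'],o['torque'],o['grip_width'],o['grasp_force'])
E
```

```text
(array([-0.0002, -0.0009,  0.0003]), array([0.0006, 0.0023, 0.0006])) [-1.96905509 -2.3278596   4.04722013] [-0.43347794  0.2625231  -0.01238443] 0.10510410927413749 29.289859905838966
```

Call:
{"op": "move_arm", "data": {"plan": [{"delta_pos":[0,0,0],"turn":[0,0,0],"fingers":0.7},{"delta_pos":[0,0,0],"turn":[0,0,0],"fingers":0.7},{"delta_pos":[0,0,-0.015],"turn":[0,0,0],"fingers":0.7},{"delta_pos":[0,0,-0.022],"turn":[0,0,0],"fingers":0.7},{"delta_pos":[0,0,-0.022],"turn":[0,0,0],"fingers":0.75},{"delta_pos":[0,0,-0.022],"turn":[0,0,0],"fingers":0.82},{"delta_pos":[0,0,-0.022],"turn":[0,0,0],"fingers":0.88},{"delta_pos":[0,0,-0.022],"turn":[0,0,0],"fingers":0.95},{"delta_pos":[0,0,-0.022],"turn":[0,0,0],"fingers":0.95}], "force": 20}}

```text
clock: 12.08
position: [0.53, -0.1634, 0.105]
ee_rot: [0.092, 0.996, 0.0, 0.001]
ft_force: [0.1, -0.5, 0.3]
grip_width: 0.108
grasp_force: 19.4
```

```bash
python3 - <<'E'
from h import *
o=get_obs()
print(o['position'],Ro.from_quat(o['ee_rot']).as_matrix().round(4).tolist(),o['ft_force'],o['torque'],o['grip_width'],o['grasp_force'])
E
```

```text
[ 0.52995563 -0.16335942  0.10495973] [[-0.9831, 0.1831, 0.0019], [0.1831, 0.9831, 0.0007], [-0.0017, 0.001, -1.0]] [ 0.08071796 -0.5301847   0.34475729] [0.02722446 0.11422039 0.02406564] 0.10792943714058514 19.447976118656953
```

Call:
{"op": "move_arm", "data": {"plan": [{"delta_pos":[0,0,0],"turn":[0,0,0],"fingers":0.7},{"delta_pos":[0,0,0],"turn":[0,0,0],"fingers":0.5},{"delta_pos":[0,0,-0.04],"turn":[0,0,0],"fingers":0},{"delta_pos":[0.01,0,-0.08],"turn":[0,-0.16,0],"fingers":0},{"delta_pos":[0.02,0,-0.11],"turn":[0,-0.32,0],"fingers":0},{"delta_pos":[0.031,0,-0.12],"turn":[0,-0.469,0],"fingers":0},{"delta_pos":[0.031,0,-0.12],"turn":[0,-0.469,0],"fingers":0},{"delta_pos":[0.031,0,-0.12],"turn":[0,-0.469,0],"fingers":0},{"delta_pos":[0.031,0,-0.12],"turn":[0,-0.469,0],"fingers":0}]}}

```text
clock: 13.2
position: [0.4989, -0.1579, 0.2246]
ee_rot: [0.09, 0.968, -0.021, 0.231]
ft_force: [0.5, 0.4, -0.3]
grip_width: 0.999
grasp_force: 0.0
```

```bash
python3 - <<'E'
from h import *
import pickle
w=grab('wrist');pickle.dump(w,open('c3.pkl','wb'));print(w['o']['position'],w['o']['joint_velocities'].round(3))
for i in range(2): tabs(w,(.574,-.173));w=grab('wrist')
u,v=proj(w,[.55,-.17,.1]);x0,y0=int(u)-60,int(v)-45;print(x0,y0);save(w,'w4',(x0,y0,x0+120,y0+90),6)
for t in (grab('top'),grab('scene')): pickle.dump(t,open('t3.pkl' if t['fx']<400 else 's3.pkl','wb'))
E
```

```text
[ 0.49889543 -0.15790131  0.22455243] [-0.017  0.066  0.022 -0.029 -0.012  0.014  0.009]
lid 493 ctr [ 0.574  -0.1729] tab n 90 med 167.9 mid 167.8 span 160.2..175.4 outer n 90 167.9 160.2..175.4
pot 600 ctr [ 0.574  -0.1727] tab n 107 med 167.4 mid 167.3 span 159.9..174.7 outer n 107 167.4 159.9..174.7
beaker 430 ctr [ 0.5736 -0.1726] tab n 62 med 168.8 mid 168.8 span 160.9..176.7 outer n 60 168.8 160.9..176.5
lid 476 ctr [ 0.574  -0.1729] tab n 82 med 167.6 mid 166.9 span 159.3..174.5 outer n 82 167.6 159.3..174.5
pot 612 ctr [ 0.5741 -0.1727] tab n 110 med 168.0 mid 168.0 span 160.7..175.3 outer n 110 168.0 160.7..175.3
beaker 430 ctr [ 0.5737 -0.1725] tab n 58 med 169.0 mid 169.0 span 162.1..176.0 outer n 58 169.0 162.1..176.0
254 143
```

View pics/w4.png

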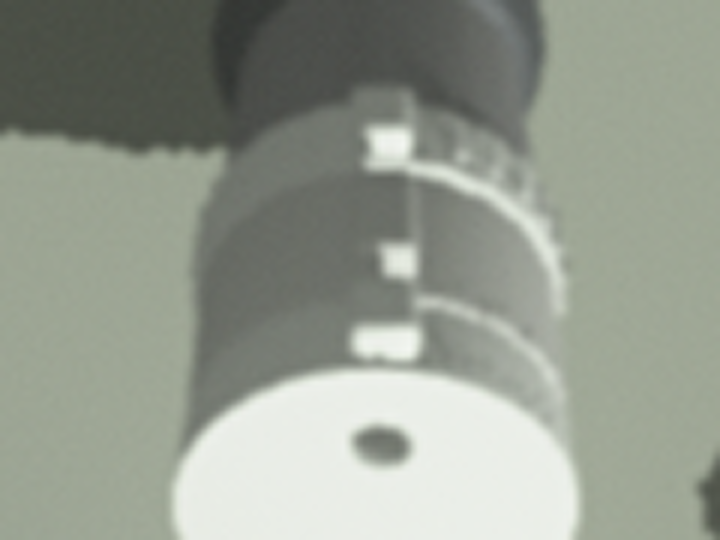

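In the wrist picture the tabs' right edges are at 411, 416 and 421, on one straight line up the cup, and the hole is at (381,446). All three tabs agree within about 1°. Next is the straw.

```bash
python3 - <<'E'
from h import *
import pickle
w=pickle.load(open('c3.pkl','rb'));print('hole wrist',onplane(w,254+381/6,143+446/6,.128))
print(delta([.587,.154,.25],down(np.pi/2)))
for f in ('t3.pkl','s3.pkl'):
    X=cloud(pickle.load(open(f,'rb'))).reshape(-1,3);X=X[np.isfinite(X[:,0])]
    m=(abs(X[:,0]-.587)<.05)&(X[:,1]>.17)&(X[:,1]<.3)&(X[:,2]>.1);print('plate near y',[(z,X[m&(abs(X[:,2]-z)<.01),1].min().round(3)) for z in (.11,.13,.15,.17,.19) if (m&(abs(X[:,2]-z)<.01)).sum()])
    m=(abs(X[:,0]-.587)<.016)&(abs(X[:,1]-.155)<.02)
    for z in (.08,.1,.123,.145,.16):
        k=m&(abs(X[:,2]-z)<.008)
        if k.sum():print(f,z,k.sum(),X[k,:2].mean(0).round(4),np.ptp(X[k,0]).round(3))
E
```

```text
hole wrist [ 0.56055311 -0.16845417  0.128     ]
(array([-0.0373,  0.3228, -0.0105]), array([-0.0448,  0.4667, -0.181 ]))
plate near y [(0.11, np.float64(0.261)), (0.13, np.float64(0.267)), (0.15, np.float64(0.274)), (0.17, np.float64(0.279)), (0.19, np.float64(0.285))]
t3.pkl 0.08 5 [0.5863 0.1527] 0.005
t3.pkl 0.123 24 [0.5854 0.1524] 0.015
t3.pkl 0.145 7 [0.5848 0.1521] 0.006
t3.pkl 0.16 19 [0.5878 0.1541] 0.009
plate near y [(0.11, np.float64(0.26)), (0.13, np.float64(0.266)), (0.15, np.float64(0.269)), (0.17, np.float64(0.276)), (0.19, np.float64(0.283))]
s3.pkl 0.08 11 [0.589  0.1531] 0.004
s3.pkl 0.1 10 [0.5879 0.153 ] 0.006
s3.pkl 0.123 27 [0.5888 0.152 ] 0.017
s3.pkl 0.145 19 [0.5894 0.1521] 0.011
s3.pkl 0.16 31 [0.5885 0.1529] 0.011
```

Call:
{"op": "move_arm", "data": {"plan": [{"delta_pos":[-0.008,0.06,-0.03],"turn":[0,0.1,0],"fingers":0.3},{"delta_pos":[-0.0373,0.3228,-0.0105],"turn":[-0.0448,0.4667,-0.181],"fingers":0.5},{"delta_pos":[-0.0373,0.3228,-0.0105],"turn":[-0.0448,0.4667,-0.181],"fingers":0.5},{"delta_pos":[-0.0373,0.3228,-0.0105],"turn":[-0.0448,0.4667,-0.181],"fingers":0.5},{"delta_pos":[-0.0373,0.3228,-0.0105],"turn":[-0.0448,0.4667,-0.181],"fingers":0.5},{"delta_pos":[-0.0373,0.3228,-0.0105],"turn":[-0.0448,0.4667,-0.181],"fingers":0.5},{"delta_pos":[-0.0373,0.3228,-0.0105],"turn":[-0.0448,0.4667,-0.181],"fingers":0.5},{"delta_pos":[-0.0373,0.3228,-0.0105],"turn":[-0.0448,0.4667,-0.181],"fingers":0.5},{"delta_pos":[-0.0373,0.3228,-0.0105],"turn":[-0.0448,0.4667,-0.181],"fingers":0.5}]}}

```text
clock: 14.58
position: [0.5865, 0.153, 0.2516]
ee_rot: [0.001, 1.0, 0.001, 0.002]
ft_force: [-0.3, -0.4, -0.3]
grip_width: 0.5
grasp_force: 0.0
```

```bash
python3 - <<'E'
from h import *
w=grab('wrist');o=w['o'];print(o['position'],o['joint_pos'].round(2),delta([.587,.154,.25],down(np.pi/2)))
X=cloud(w).reshape(-1,3);X=X[np.isfinite(X[:,0])]
m=(abs(X[:,0]-.587)<.016)&(abs(X[:,1]-.154)<.016)&(X[:,2]<.19)
for z in (.07,.09,.11,.122,.135,.145,.155,.163):
    k=m&(abs(X[:,2]-z)<.005)
    if k.sum():print(z,k.sum(),X[k,:2].mean(0).round(4),X[k].min(0).round(4),X[k].max(0).round(4))
u,v=proj(w,[.587,.154,.164]);print(u,v)
E
```

```text
[0.5865161  0.15295493 0.25164049] [-0.96  0.35  0.81  1.54 -0.26  1.36  1.44] (array([-0.0005,  0.0009,  0.0018]), array([ 0.002 ,  0.0034, -0.001 ]))
0.07 14 [0.5842 0.1528] [0.5833 0.1494 0.0658] [0.5857 0.1561 0.0728]
0.09 17 [0.5843 0.1532] [0.5833 0.1496 0.0851] [0.5865 0.1569 0.0947]
0.11 1 [0.5835 0.1518] [0.5835 0.1518 0.1053] [0.5835 0.1518 0.1053]
0.122 71 [0.5836 0.1538] [0.5786 0.1445 0.1229] [0.5931 0.162  0.127 ]
0.135 34 [0.5829 0.1532] [0.5817 0.1483 0.1303] [0.5852 0.1581 0.1398]
0.145 46 [0.583  0.1532] [0.5817 0.1477 0.14  ] [0.587 0.158 0.15 ]
0.155 46 [0.5832 0.153 ] [0.5817 0.1478 0.1505] [0.5872 0.1586 0.16  ]
0.163 171 [0.5862 0.1532] [0.5816 0.1479 0.1584] [0.5925 0.1585 0.1671]
317.53083518804135 215.37045343949447
```

Call:
{"op": "move_arm", "data": {"plan": [{"delta_pos":[-0.0005,0.0003,0.05],"turn":[0,0,0],"fingers":0.5},{"delta_pos":[-0.0005,0.0003,0.085],"turn":[0,0,0],"fingers":0.5},{"delta_pos":[-0.0005,0.0003,0.105],"turn":[0,0,0],"fingers":0.5},{"delta_pos":[-0.0005,0.0003,0.1105],"turn":[0,0,0],"fingers":0.5},{"delta_pos":[-0.0005,0.0003,0.1105],"turn":[0,0,0],"fingers":0.65},{"delta_pos":[-0.0005,0.0003,0.1105],"turn":[0,0,0],"fingers":0.78},{"delta_pos":[-0.0005,0.0003,0.1105],"turn":[0,0,0],"fingers":0.86},{"delta_pos":[-0.0005,0.0003,0.1105],"turn":[0,0,0],"fingers":0.95},{"delta_pos":[-0.0005,0.0003,0.1105],"turn":[0,0,0],"fingers":0.95}], "force": 25}}

```text
clock: 15.75
position: [0.5879, 0.1547, 0.1419]
ee_rot: [-0.0, 1.0, 0.001, 0.002]
ft_force: [0.3, -1.1, 6.1]
grip_width: 0.119
grasp_force: 24.5
```

```bash
python3 - <<'E'
from h import *
o=get_obs();print(delta([.587,.1532,.14],down(np.pi/2)),o['ft_force'],o['grip_width'],o['grasp_force'])
E
```

```text
(array([ 0.0009, -0.0015,  0.0019]), array([0.0022, 0.0046, 0.0004])) [ 0.34798791 -1.08538459  6.14828133] 0.1192409000316656 24.462510645389557
```

Call:
{"op": "move_arm", "data": {"plan": [{"delta_pos":[0,0,-0.03],"turn":[0,0,0],"fingers":0.95},{"delta_pos":[0,0,-0.08],"turn":[0,0,0],"fingers":0.95},{"delta_pos":[0,0,-0.13],"turn":[0,0,0],"fingers":0.95},{"delta_pos":[0,-0.02,-0.15],"turn":[0,0,0],"fingers":0.95},{"delta_pos":[0.005,-0.08,-0.155],"turn":[0,0,0],"fingers":0.95},{"delta_pos":[0.01,-0.14,-0.155],"turn":[0,0,0],"fingers":0.95},{"delta_pos":[0.015,-0.2,-0.155],"turn":[0,0,0],"fingers":0.95},{"delta_pos":[0.02,-0.26,-0.155],"turn":[0,0,0],"fingers":0.95},{"delta_pos":[0.025,-0.3,-0.155],"turn":[0,0,0],"fingers":0.95},{"delta_pos":[0.0275,-0.3235,-0.155],"turn":[0,0,0],"fingers":0.95},{"delta_pos":[0.0275,-0.3235,-0.155],"turn":[0,0,0],"fingers":0.95},{"delta_pos":[0.0275,-0.3235,-0.155],"turn":[0,0,0],"fingers":0.95}], "force": 40}}

```text
clock: 17.25
position: [0.5594, -0.1682, 0.2949]
ee_rot: [-0.001, 1.0, 0.001, 0.001]
ft_force: [0.1, 0.4, -0.4]
grip_width: 0.113
grasp_force: 39.0
```

```bash
python3 - <<'E'
from h import *
import pickle
w=grab('wrist');s=grab('scene');t=grab('top');pickle.dump((w,s,t),open('c4.pkl','wb'));o=w['o'];print(o['position'],Ro.from_quat(o['ee_rot']).as_matrix().round(4).tolist(),o['joint_pos'].round(2))
A=Ro.from_quat(o['ee_rot'])
for c in (w,s):
    X=cloud(c).reshape(-1,3);X=X[np.isfinite(X[:,0])];P=A.inv().apply(X-o['position'])
    m=(abs(P[:,0])<.018)&(abs(P[:,1])<.018)&(P[:,2]>.012)&(P[:,2]<.135)
    for z in range(15,135,10):
        k=m&(abs(P[:,2]-z/1000)<.005)
        if k.sum():print(z,k.sum(),P[k,:2].mean(0).round(4),P[k].min(0).round(4),P[k].max(0).round(4))
    print('foot z',P[m,2].max())
u,v=proj(w,[.56,-.169,.15]);print(u,v);u,v=int(u),int(v);save(w,'w5',(u-60,v-60,u+60,v+40),6);print(u-60,v-60)
E
```

```text
[ 0.55944126 -0.16819194  0.29491009] [[-1.0, -0.0012, 0.0025], [-0.0012, 1.0, 0.0027], [-0.0025, 0.0027, -1.0]] [-0.55  0.3   0.96  1.53 -0.25  1.44  1.99]
15 229 [0.007 0.   ] [ 0.0031 -0.007   0.0121] [0.0099 0.0066 0.0198]
25 1 [ 0.007  -0.0053] [ 0.007  -0.0053  0.0202] [ 0.007  -0.0053  0.0202]
35 71 [ 0.0039 -0.0002] [ 0.0011 -0.004   0.0301] [0.0051 0.0036 0.04  ]
45 71 [0.0038 0.    ] [ 0.0009 -0.0041  0.0401] [0.0051 0.0038 0.0498]
55 59 [ 0.0039 -0.    ] [ 0.0007 -0.0038  0.0501] [0.0053 0.0038 0.0599]
65 53 [ 0.0039 -0.0004] [ 0.0019 -0.0039  0.0601] [0.0051 0.0034 0.07  ]
75 47 [ 0.0038 -0.0002] [ 0.0017 -0.0041  0.0702] [0.0052 0.0035 0.0797]
85 44 [ 0.0038 -0.0003] [ 0.001  -0.0043  0.0801] [0.005  0.0037 0.0899]
95 32 [ 0.0041 -0.0004] [ 0.003  -0.0037  0.0905] [0.0051 0.003  0.0998]
105 30 [ 0.0041 -0.0004] [ 0.0024 -0.0038  0.1008] [0.0049 0.0031 0.1088]
115 27 [ 0.004  -0.0003] [ 0.0025 -0.0039  0.1108] [0.0048 0.0032 0.1187]
125 13 [ 0.0041 -0.0006] [ 0.002  -0.004   0.1201] [0.0051 0.0033 0.1249]
foot z 0.1249354534568463
15 23 [-0.0046  0.0019] [-0.0094 -0.0071 
[... 208 characters left out ...]
0038 -0.0017  0.0406] [0.0051 0.0045 0.0491]
55 10 [-0.0012  0.0004] [-0.0036 -0.0019  0.0501] [0.002  0.0058 0.0599]
65 15 [-0.0011  0.0008] [-0.0046 -0.0017  0.06  ] [0.0024 0.0052 0.0687]
75 10 [-0.0015  0.0002] [-0.0043 -0.0022  0.0708] [0.0007 0.0048 0.0796]
85 12 [-0.0015  0.0002] [-0.0038 -0.0022  0.0804] [0.002  0.0037 0.0889]
95 12 [-0.0011  0.0004] [-0.0036 -0.002   0.0908] [0.0021 0.0041 0.0997]
105 9 [-0.001   0.0003] [-0.0029 -0.002   0.1001] [0.001  0.0047 0.1089]
115 12 [-0.0009  0.0005] [-0.0032 -0.0021  0.1103] [0.0023 0.0044 0.1186]
125 4 [-0.0006  0.0001] [-0.002  -0.0011  0.121 ] [0.002  0.0018 0.1263]
foot z 0.12630394681313564
315.20407353574944 195.924858086207
255 135
```

View pics/w5.png

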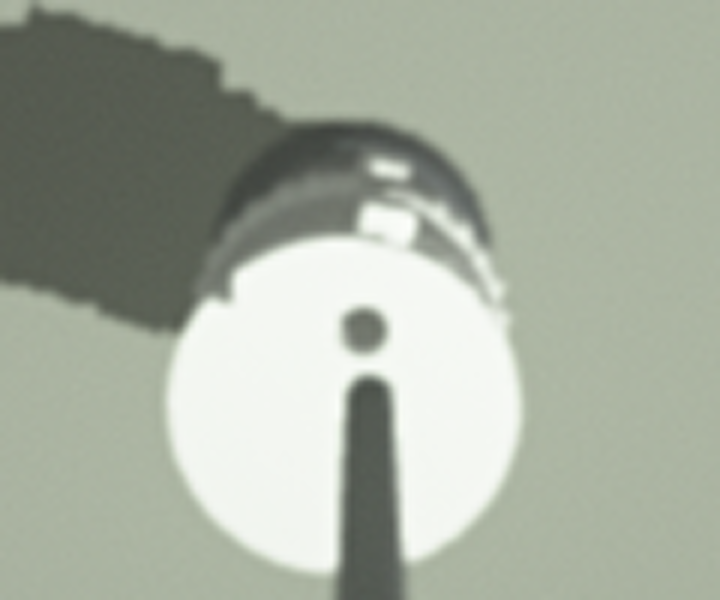

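The wrist picture shows the straw hanging straight, with its foot at crop (369,380), and the lid hole just beyond it at (364,330).

```bash
python3 - <<'E'
from h import *
import pickle
w,s,t=pickle.load(open('c4.pkl','rb'));o=w['o'];A=Ro.from_quat(o['ee_rot'])
def hole(c,p,rad):
    u,v=[int(round(x)) for x in proj(c,p)];g=c['color'].mean(2)[v-rad:v+rad+1,u-rad:u+rad+1]
    wt=np.clip(np.percentile(g,90)-15-g,0,None);wt[wt<.3*wt.max()]=0
    vv,uu=np.mgrid[-rad:rad+1,-rad:rad+1];return u+(wt*uu).sum()/wt.sum(),v+(wt*vv).sum()/wt.sum()
g=w['color'].mean(2)[184:197,308:325];print(g.astype(int))
u,v=255+364/6,135+330/6;print('hole w',onplane(w,u-.4,v-.4,.128))
X=cloud(w);m=(abs(X[...,2]-.1285)<.004)&(np.hypot(X[...,0]-.574,X[...,1]+.173)<.04)
vv,uu=np.nonzero(m);(cx,cy),r=cv2.minEnclosingCircle(np.stack([X[m][:,0],X[m][:,1]],1).astype(np.float32));print('lid circle',cx,cy,r,np.median(X[m][:,2]))
for n,c,rd in (('scene',s,4),('top',t,3)):
    for it in range(1): uv=hole(c,[.5597,-.169,.128],rd)
    print(n,uv,onplane(c,*uv,.128))
foot=o['position']+A.apply([.001,-.0002,.1255]);print('foot',foot)
print('foot px predicted',proj(w,foot+np.array([-.004,0,0])),'seen',255+369/6,135+376/6)
print(delta(o['position'],down(np.pi/2)))
tabs(w,(.574,-.1728))
E
```

```text
[[244 245 244 245 245 245 245 245 245 245 245 245 245 245 245 245 245]
 [244 245 245 246 245 240 235 232 234 238 243 245 245 245 245 245 245]
 [245 245 245 242 234 208 180 167 174 196 227 242 245 246 245 245 246]
 [244 245 243 232 190 147 124 114 120 138 182 230 243 246 245 245 245]
 [245 246 243 218 157 117 110 110 110 112 144 205 239 246 246 245 245]
 [244 246 243 218 155 118 112 113 112 110 126 185 237 245 246 245 245]
 [245 245 241 218 164 126 114 114 115 112 126 183 237 245 245 245 245]
 [244 244 240 221 174 134 115 114 115 117 143 199 239 245 245 245 245]
 [244 245 242 231 193 151 129 124 126 138 176 224 242 245 245 245 244]
 [243 244 244 240 227 194 167 159 163 185 219 239 244 245 244 244 245]
 [244 245 245 244 242 235 222 217 221 232 240 244 245 244 244 244 245]
 [244 244 244 245 245 244 242 241 242 244 245 246 245 244 244 244 245]
 [244 244 244 244 246 245 241 238 238 239 242 244 245 245 245 244 244]]
hole w [ 0.5593109  -0.16897207  0.128     ]
lid circle 0.5706143379211426 -0.17326661944389343 0.034128207713365555 0.12886165153412266
scene (np.float64(251.0170157068063), np.float64(244.99410994764398)) [ 0.55791275 -0.16715004  0.128     ]
top (np.float64(403.57675814751286), np.float64(203.46998284734133)) [ 0.56264057 -0.17113658  0.128     ]
foot [ 0.55875929 -0.16805942  0.16940787]
foot px predicted (np.float64(316.19189794413234), np.float64(196.19506807199866)) seen 316.5 197.66666666666666
(array([ 0.0003, -0.0005,  0.0003]), array([0.0024, 0.003 , 0.0025]))
lid 95 ctr [ 0.5743 -0.1729] tab n 16 med 168.6 mid 168.4 span 161.1..175.7 outer n 15 167.8 161.1..174.4
pot 114 ctr [ 0.5743 -0.1726] tab n 20 med 168.7 mid 168.6 span 160.8..176.4 outer n 18 167.8 160.8..174.9
beaker 94 ctr [ 0.5737 -0.1725] tab n 12 med 170.4 mid 169.3 span 161.7..176.9 outer n 11 169.5 161.7..175.2
```

Call:
{"op": "move_arm", "data": {"plan": [{"delta_pos":[-0.0009,-0.0009,0.015],"turn":[0.0024,0.003,0],"fingers":0.95},{"delta_pos":[-0.0009,-0.0009,0.03],"turn":[0.0024,0.003,0],"fingers":0.95},{"delta_pos":[-0.0009,-0.0009,0.036],"turn":[0.0024,0.003,0],"fingers":0.95},{"delta_pos":[-0.0009,-0.0009,0.036],"turn":[0.0024,0.003,0],"fingers":0.95},{"delta_pos":[-0.0009,-0.0009,0.036],"turn":[0.0024,0.003,0],"fingers":0.95}]}}

```text
clock: 18.02
position: [0.5607, -0.17, 0.2598]
ee_rot: [-0.0, 1.0, -0.0, 0.0]
ft_force: [-0.0, -0.7, -0.9]
grip_width: 0.115
grasp_force: 39.0
```

```bash
python3 - <<'E'
from h import *
import pickle
for i in range(3):
    w=grab('wrist');o=w['o'];A=Ro.from_quat(o['ee_rot'])
    print('pos',o['position'].round(4),delta(o['position'],down(np.pi/2))[1],'foot',(o['position']+A.apply([.001,-.0002,.1255])).round(4),o['ft_force'].round(1))
pickle.dump(w,open('c5.pkl','wb'))
u,v=proj(w,[.5593,-.1693,.128]);print('hole px',u,v);u,v=int(u),int(v);save(w,'w6',(u-25,v-25,u+25,v+20),12);print(u-25,v-25)
E
```

```text
pos [ 0.5607 -0.17    0.2598] [-0.0005  0.0011  0.0005] foot [ 0.5598 -0.1702  0.1343] [-0.  -0.7 -0.9]
pos [ 0.5607 -0.17    0.2599] [-0.0004  0.001   0.0005] foot [ 0.5599 -0.1702  0.1344] [ 0.  -0.4  0.5]
pos [ 0.5607 -0.17    0.2599] [-0.0004  0.001   0.0005] foot [ 0.5598 -0.1702  0.1344] [ 0.4 -0.5 -0.5]
hole px 317.1842476827218 197.91890051338027
292 172
```

View pics/w6.png

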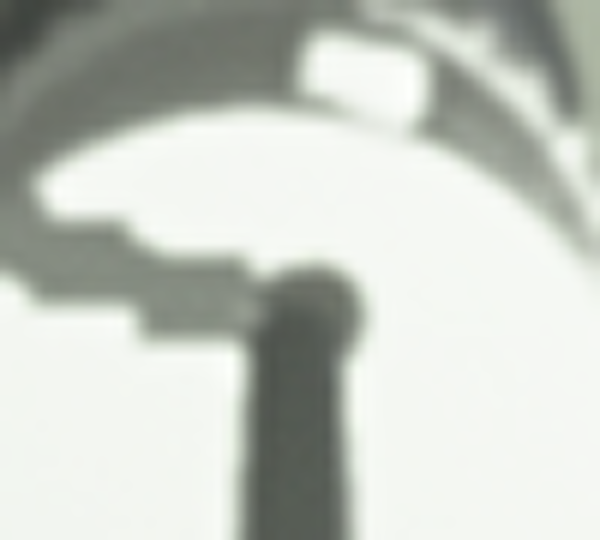

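The wrist picture shows the hole centred at crop u≈309, its upper rim at v≈262, and the straw tip at u≈297. The straw needs to go about 1 mm towards +y.

```bash
python3 - <<'E'
from h import *
import pickle
w=pickle.load(open('c5.pkl','rb'))
f=lambda x,o:(x+.5)/12-.5+o
print('rim',onplane(w,f(309,292),f(263,172),.128),'-> ctr x +.0045')
print('hole u',onplane(w,f(256,292),f(315,172),.128),onplane(w,f(362,292),f(315,172),.128))
print('straw tip',onplane(w,f(297,292),f(303,172),.1344))
g=w['color'].mean(2)[190:206,310:325].astype(int);print(g)
E
```

```text
rim [ 0.55496508 -0.16920244  0.128     ] -> ctr x +.0045
hole u [ 0.5591763  -0.17334327  0.128     ] [ 0.55917523 -0.16505533  0.128     ]
straw tip [ 0.55637783 -0.17012842  0.1344    ]
[[245 245 245 245 244 244 245 245 245 245 245 245 245 245 245]
 [245 245 245 245 245 246 245 245 245 245 245 245 245 245 245]
 [236 235 238 243 246 245 245 244 243 243 245 245 245 245 244]
 [179 180 206 236 242 237 233 227 221 230 239 244 245 245 245]
 [136 138 168 208 214 188 168 160 155 169 200 232 243 245 245]
 [134 133 143 156 151 130 117 114 114 119 143 191 235 244 245]
 [136 137 136 126 113 105 106 105 108 109 115 156 217 242 245]
 [136 142 145 130 108  95  95  97 101 108 111 139 201 239 245]
 [136 142 145 128 102  86  86  87  93 101 111 134 193 238 245]
 [148 143 129 107  88  82  84  84  89  96 110 144 205 239 245]
 [198 185 140  95  82  82  83  84  88  94 117 165 223 242 245]
 [242 233 171 102  82  84  84  86  87 100 138 197 237 244 245]
 [248 243 184 108  81  83  83  85  87 103 161 228 244 245 245]
 [247 242 183 104  82  83  85  86  88 100 165 236 246 245 244]
 [245 238 176 104  82  83  85  85  87  97 163 236 246 245 244]
 [244 229 163  98  83  84  86  86  87  98 164 235 246 245 244]]
```

Call:
{"op": "move_arm", "data": {"plan": [{"delta_pos":[0.0005,0.001,0],"turn":[-0.0004,0.001,0],"fingers":0.95},{"delta_pos":[0.0005,0.001,0],"turn":[-0.0004,0.001,0],"fingers":0.95},{"delta_pos":[0.0005,0.001,0.004],"turn":[-0.0004,0.001,0],"fingers":0.95},{"delta_pos":[0.0005,0.001,0.007],"turn":[-0.0004,0.001,0],"fingers":0.95},{"delta_pos":[0.0005,0.001,0.009],"turn":[-0.0004,0.001,0],"fingers":0.95},{"delta_pos":[0.0005,0.001,0.009],"turn":[-0.0004,0.001,0],"fingers":0.95}]}}

```text
clock: 18.92
position: [0.5599, -0.1688, 0.2502]
ee_rot: [-0.0, 1.0, 0.0, -0.0]
ft_force: [-0.3, -0.9, -0.7]
grip_width: 0.117
grasp_force: 39.0
```

```bash
cat > st.py <<'E'
from h import *
o=get_obs();A=Ro.from_quat(o['ee_rot'])
print('foot',(o['position']+A.apply([.001,-.0002,.1255])).round(4),delta(o['position'],down(np.pi/2))[1],o['ft_force'].round(1),o['torque'].round(2),round(o['clock'],1))
E
python3 st.py
```

```text
foot [ 0.5588 -0.169   0.1247] [ 0.     -0.001   0.0006] [-0.3 -0.9 -0.7] [ 0.03  0.02 -0.02] 18.9
```

Call:
{"op": "move_arm", "data": {"plan": [{"delta_pos":[0,0,0.002],"turn":[0,0,0],"fingers":0.95},{"delta_pos":[0,0,0.004],"turn":[0,0,0],"fingers":0.95},{"delta_pos":[0,0,0.006],"turn":[0,0,0],"fingers":0.95},{"delta_pos":[0,0,0.008],"turn":[0,0,0],"fingers":0.95},{"delta_pos":[0,0,0.008],"turn":[0,0,0],"fingers":0.95}]}}

```text
clock: 19.55
position: [0.5599, -0.1688, 0.2423]
ee_rot: [-0.0, 1.0, 0.0, -0.0]
ft_force: [-0.3, -0.5, 0.1]
grip_width: 0.115
grasp_force: 39.0
```

```bash
python3 st.py
```

```text
foot [ 0.5588 -0.169   0.1168] [ 0.     -0.0009  0.0006] [-0.3 -0.5  0.1] [-0.02  0.06 -0.05] 19.6
```

In the pot's tube with no force. Next, down to just above the deck (86–88 mm).

Call:
{"op": "move_arm", "data": {"plan": [{"delta_pos":[0,0,0.005],"turn":[0,0,0],"fingers":0.95},{"delta_pos":[0,0,0.01],"turn":[0,0,0],"fingers":0.95},{"delta_pos":[0,0,0.015],"turn":[0,0,0],"fingers":0.95},{"delta_pos":[0,0,0.02],"turn":[0,0,0],"fingers":0.95},{"delta_pos":[0,0,0.025],"turn":[0,0,0],"fingers":0.95},{"delta_pos":[0,0,0.028],"turn":[0,0,0],"fingers":0.95},{"delta_pos":[0,0,0.028],"turn":[0,0,0],"fingers":0.95}]}}

```text
clock: 20.42
position: [0.5599, -0.1688, 0.2143]
ee_rot: [-0.0, 1.0, 0.0, -0.0]
ft_force: [0.7, 0.0, -0.6]
grip_width: 0.111
grasp_force: 39.0
```

```bash
python3 st.py
```

```text
foot [ 0.5588 -0.169   0.0888] [ 0.     -0.0009  0.0005] [ 0.7  0.  -0.6] [-0.04  0.06  0.01] 20.4
```

Call:
{"op": "move_arm", "data": {"plan": [{"delta_pos":[0,0,0.002],"turn":[0,0,0],"fingers":0.95},{"delta_pos":[0,0,0.003],"turn":[0,0,0],"fingers":0.95},{"delta_pos":[0,0,0.004],"turn":[0,0,0],"fingers":0.95},{"delta_pos":[0,0,0.005],"turn":[0,0,0],"fingers":0.95},{"delta_pos":[0,0,0.006],"turn":[0,0,0],"fingers":0.95},{"delta_pos":[0,0,0.006],"turn":[0,0,0],"fingers":0.95}]}}

```text
clock: 21.18
position: [0.56, -0.1688, 0.2084]
ee_rot: [-0.0, 1.0, 0.0, -0.0]
ft_force: [0.1, 0.2, 0.1]
grip_width: 0.114
grasp_force: 39.0
```

```bash
python3 st.py
```

```text
foot [ 0.5589 -0.169   0.0829] [ 0.0001 -0.0008  0.0006] [0.1 0.2 0.1] [ 0.01 -0.02 -0.01] 21.2
```

Call:
{"op": "move_arm", "data": {"plan": [{"delta_pos":[0,0,0.006],"turn":[0,0,0],"fingers":0.95},{"delta_pos":[0,0,0.012],"turn":[0,0,0],"fingers":0.95},{"delta_pos":[0,0,0.018],"turn":[0,0,0],"fingers":0.95},{"delta_pos":[0,0,0.024],"turn":[0,0,0],"fingers":0.95},{"delta_pos":[0,0,0.03],"turn":[0,0,0],"fingers":0.95},{"delta_pos":[0,0,0.036],"turn":[0,0,0],"fingers":0.95},{"delta_pos":[0,0,0.042],"turn":[0,0,0],"fingers":0.95},{"delta_pos":[0,0,0.048],"turn":[0,0,0],"fingers":0.95},{"delta_pos":[0,0,0.054],"turn":[0,0,0],"fingers":0.95},{"delta_pos":[0,0,0.057],"turn":[0,0,0],"fingers":0.95},{"delta_pos":[0,0,0.057],"turn":[0,0,0],"fingers":0.95}]}}

```text
clock: 22.55
position: [0.5599, -0.1689, 0.1513]
ee_rot: [-0.0, 1.0, -0.0, -0.0]
ft_force: [-0.1, -0.8, -0.3]
grip_width: 0.114
grasp_force: 39.0
```

```bash
python3 st.py
```

```text
foot [ 0.5588 -0.1691  0.0258] [-0.     -0.0009  0.0006] [-0.1 -0.8 -0.3] [ 0.03 -0.02 -0.02] 22.6
```

Call:
{"op": "move_arm", "data": {"plan": [{"delta_pos":[0,0,0.001],"turn":[0,0,0],"fingers":0.95},{"delta_pos":[0,0,0.0015],"turn":[0,0,0],"fingers":0.95},{"delta_pos":[0,0,0.002],"turn":[0,0,0],"fingers":0.95},{"delta_pos":[0,0,0.0024],"turn":[0,0,0],"fingers":0.95},{"delta_pos":[0,0,0.0024],"turn":[0,0,0],"fingers":0.95}]}}

```text
clock: 23.18
position: [0.5599, -0.1688, 0.149]
ee_rot: [-0.0, 1.0, 0.0, -0.0]
ft_force: [0.2, 0.2, 0.4]
grip_width: 0.117
grasp_force: 39.0
```

```bash
python3 st.py
```

```text
foot [ 0.5589 -0.169   0.0235] [ 0.     -0.0007  0.0006] [0.2 0.2 0.4] [-0.04  0.03  0.02] 23.2
```

Call:
{"op": "move_arm", "data": {"plan": [{"delta_pos":[0,0,0.0003],"turn":[0,0,0],"fingers":0.84},{"delta_pos":[0,0,0.0003],"turn":[0,0,0],"fingers":0.8},{"delta_pos":[0,0,0.0003],"turn":[0,0,0],"fingers":0.6},{"delta_pos":[0,0,0.0003],"turn":[0,0,0],"fingers":0.6},{"delta_pos":[0,0,-0.03],"turn":[0,0,0],"fingers":0.6},{"delta_pos":[0,0,-0.07],"turn":[0,0,0],"fingers":0.6},{"delta_pos":[0,0,-0.1],"turn":[0,0,0],"fingers":0.6},{"delta_pos":[0.03,0,-0.13],"turn":[0,0,0],"fingers":0.6},{"delta_pos":[0.05,0,-0.13],"turn":[0,0,0],"fingers":0.6},{"delta_pos":[0.05,0,-0.13],"turn":[0,0,0],"fingers":0.6}]}}

```text
clock: 24.42
position: [0.5095, -0.169, 0.2795]
ee_rot: [-0.0, 1.0, 0.001, 0.0]
ft_force: [0.4, 1.4, -1.0]
grip_width: 0.401
grasp_force: 0.0
```

```bash
python3 - <<'E'
from h import *
w=grab('wrist');s=grab('scene');o=w['o'];print(o['position'],o['grip_width'],o['ft_force'])
tabs(w,(.574,-.1728))
X=cloud(w).reshape(-1,3);X=X[np.isfinite(X[:,0])]
m=(abs(X[:,0]-.5593)<.007)&(abs(X[:,1]+.169)<.01)&(X[:,2]>.12)&(X[:,2]<.19)
print('top z',np.percentile(X[m,2],[90,99]), 'collar z',np.median(X[(np.hypot(X[:,0]-.5593,X[:,1]+.169)<.009)&(X[:,2]>.125)&(X[:,2]<.14),2]))
save(w,'w7',(200,60,440,240),3)
E
```

```text
[ 0.50946837 -0.16898215  0.27950761] 0.4007717793020528 [ 0.39383704  1.44491533 -0.97587915]
lid 146 ctr [ 0.574  -0.1727] tab n 29 med 167.9 mid 168.3 span 160.8..175.9 outer n 27 167.8 160.8..174.6
pot 203 ctr [ 0.5742 -0.1726] tab n 32 med 169.4 mid 169.2 span 162.1..176.2 outer n 28 167.8 162.1..174.7
beaker 161 ctr [ 0.5737 -0.1724] tab n 22 med 170.1 mid 168.6 span 160.6..176.7 outer n 21 171.0 161.3..176.7
top z [0.17193386 0.17322754] collar z 0.13363044527112355
```

View pics/w7.png

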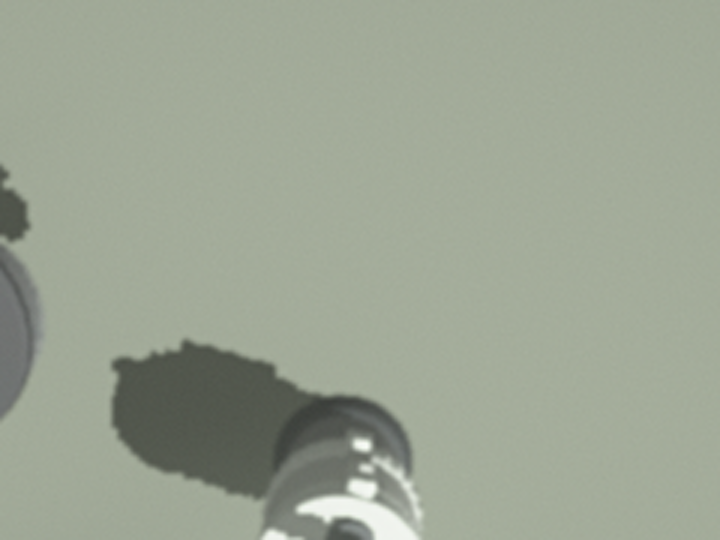

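The wrist picture shows the cup standing with its tabs in line (crop x≈362) and the straw in place. The collar's top measures about 133 mm, which is what a fully seated straw should read.

```bash
python3 -c "
from workcell import hand_in
print(hand_in())"
```

```text
the job is handed in; nothing more can be done
None
```

The pot and lid were turned until their straw holes lined up with the beaker's, and the straw slid in without force until its collar sat on the lid. I released it and handed the job in at about 24 s, with the cup still standing; I don't have the judge's verdict.

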